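# Close and clamp a culture box on a shaker

### The arm

A 6-joint arm with a two-finger parallel gripper is mounted at the origin on the work surface. World frame = base frame: x ahead of the robot, y to its left, z up, the work surface at z = 0. Lengths are in mm, angles in degrees, forces in N, time in s.
With the tool pointing down it reaches from about 300 to 850 mm from the base axis. Payload 4.2 kg.
Tool frame: the origin (TCP) lies at the very end of the fingers, on their centre line; the grasp point (between the pads) lies 19 mm behind it; z points along the fingers, y is the direction in which the jaws open and shut (so a half turn about z gives the same grasp; the last joint's range is limited). The gripper opens to 91 mm and grips with 3 to 60 N. Pads are 32 mm wide; open, the fingers measure 118 mm over their backs; the gripper's body (76 mm by 178 mm) begins 60 mm behind the grasp point.
Start: joints at [-70.302, 18.312, 89.639, -0, 72.044, -1.146], TCP at [204.605, -537.382, 213.976] pointing down, gripper open.
Joint ranges: [-177.97, 177.97], [-48.28, 115.42], [12.27, 149.76], [-77.06, 257.06], [2.81, 150.46], [-146.56, 146.56]. Speed limits (degrees/s): [147.25, 147.25, 180, 180, 180, 180].

### API

Orientations are given as [roll, pitch, yaw] about the fixed x, y, z axes, in that order (R = Rz(yaw) Ry(pitch) Rx(roll)).
In Python, from workcell import telemetry, grab_frame, job gives the robot as it stands.
- The arm moves only by the tool drive_tool, never from a script. Its argument "moves" is a list of rows, each an object of numbers: "claw": the closure, from -1 (fully open) to 1 (shut); "dx", "dy", "dz": the shift along the tool's x, y, z in units of 20 mm (1.0 is 20 mm); "yaw": the turn about the tool's z in units of 0.15 rad (1.0 is 0.15 rad). In form: [{"claw": .., "dx": .., "dy": .., "dz": .., "yaw": ..}, ...]. A call has 1 to 5 rows; each row shifts and turns the pose as measured when the row begins, along the tool's axes as they then stand; what a row does not reach is not made up. A row lasts 1/8 s, in which the tool goes at most 62.5 mm and 10.7 degrees, less where a joint would pass 70% of its speed; a pose out of reach is approached as far as the arm can. A call with a number of a shift or a turn outside -1 to 1 is refused whole. A call with a gripper value outside its range is refused whole. The fingers move at their own pace and stop on an object; "grip_force" is the grip in N (left out, the last holds). Time passes only in rows, so rows that do not move let the fingers close. It gives the time, the measured TCP pose, the force and the opening at its end, in the units of the state.
- telemetry.state(): the state, without advancing time (a new reading comes with each control period).
- grab_frame(name): name is "scene" or "top" or "wrist"; returns a dict with "color" (480x640x3 uint8, blue, green, red), "vertical_fov" (degrees; the focal length in pixels is half the picture's height over the tangent of half this angle, whatever the lens; pixels are square), "cx", "cy" (the principal point, pixels), "pose" (4x4, takes a point from camera to world coordinates). Camera axes: x right, y down, z forward; pixel columns grow to the right and rows downward; lengths in mm; the calibration is good to about 2 mm. A picture is of the moment at which its call begins. There is no depth.
- job.job_done(): hands the job in, once; it reports no verdict.
The state is a dict: "time_s": time; "qpos": joint angles; "qvel": joint speeds; "effort": joint torques, N m; "ee_pos": TCP position; "ee_rot": TCP orientation; "force": force on the tool from outside, world axes, zero at the start; "torque": the same for the moment, N m; "gripper_width": finger opening in mm.
Only numpy, scipy, OpenCV 4.12 (cv2) and the standard library are available. Lean on these libraries where they do the work, as an engineer would, in place of code of your own. Each camera call takes 0.05 s, during which the arm holds its last target.

### The job

The culture box on the shaker platform stands open: push its sliding cover along the box's rails until it is fully home and its flexible tab has clicked down behind the ledge. Then turn the cam lever to take up the gap and clamp the box against the sprung side rail, just far enough that the rail gives by about 3 mm, and never so far that the rail is driven to the end of its 7 mm travel. Leave the lever there, keep the box flat on the platform and do not disturb the other things about.

Things in the scene. Friction and masses are not known exactly. Their poses are not given: they have to be found in the camera images.
- culture_box: Grey plastic box, 170 (x) by 110 (y) by 60 mm high, about 0.75 kg, loose on the shaker's platform (90 mm above the table). Origin: centre of its underside. x: along the rails, the way the cover closes, away from the robot give or take the yaw; y: left. The cover's underside runs 48 mm up, in channels with about 1.5 mm play. Pushed hard, the box slides up to 11 mm to the end stop
- cover_grip (a point): Centre of the white cover's grip bar: 14 mm thick (box x), 60 long (y), 40 high; this point is 20 mm above the cover's flat top. Cover 164 by 99 by 6.5 mm, in its channels, drawn out 55 to 90 mm to box -x. Fully home this point is at (0, 0, 74.5) mm in the box frame, hard on the far wall; the click is about 2 mm before. The click needs 8 to 12 N. Pinch from above, fingers closing along box x
- ledge (a point): Middle of the ledge: top edge of the box's low wall at the -x end, 46.5 mm above its underside, the wall 6 mm thick (this point in the middle of the thickness, box x = -82 mm). The tab's barb rides up over it from outside and drops inside
- end_stop (a point): Top middle of the inner face of the fixed end stop, a block 110 mm wide, 50 mm high on the platform beyond the box's +x end
- cover_tab (a joint): Flexible tab (white leaf 28 mm wide, 54 mm long, in a notch at the cover's -x end) with a barb beneath: angle in rad, 0 = at rest, about 0.1 = lifted while the barb rides over the ledge; back below 0.035 when it has clicked behind it
- lever_knob (a point): Centre of the upright black knob at the end of the cam lever: cylinder 20 mm across, 52 mm high; this point is 26 mm below its top, 165 mm above the table, 25 mm above the lever arm's top. It circles the pivot at 95 mm radius
- cam_pivot (a point): On the lever's vertical pivot axis, 24 mm above the platform, on the -y side of the box; its base is fixed. A steel disc, 44 mm across, centred 10 mm off the pivot, turns with the lever: its edge nearest the box lies 12 mm + 10 mm x (1 - cos(lever angle)) from the pivot, towards the box
- cam_lever (a joint): Lever angle in rad, 0 to 2.6, grows counter-clockwise seen from above and tightens; starts at 0 to 0.3. At 0 the knob lies at 215 degrees about the pivot, counter-clockwise from the shaker's +x. Stiff: 3 to 6 N at the knob turns it; it stays where it is left
- rail_face (a point): Middle of the inner face of the sprung side rail, an aluminium bar 150 mm long (x), 36 mm high on the +y side of the box; it moves with the rail. The box starts 1 to 2 mm short of it; the whole free gap (cam to box to rail) is 3 to 12 mm, different every time
- side_rail (a joint): How far the rail is pressed back towards +y, in m: 0 free, 0.007 at its end stop; spring 3 N per mm. Wanted about 0.003
- shaker: The shaker, fixed: 300 (x) by 370 (y) by 90 mm high, white body, bare metal platform. Origin: centre of its underside on the table. Its x and y axes are those of the end stop (+x end), side rail (+y) and cam clamp (-y)
- small_dish: Bystander: clear dish, 52 mm across, 15 mm high, on the platform behind the side rail. Origin under its centre
- medium_bottle: Bystander: glass bottle, 64 mm across, 150 mm high, right of the shaker. Origin under its centre
- dish_stack: Bystander: three stacked dishes, 88 mm across, 48 mm high, right of the shaker. Origin under its centre
- tube_rack: Bystander: white tube rack 160 by 70 by 45 mm, left of the shaker. Origin under its centre
- beaker: Bystander: glass beaker 70 mm across, 85 mm high, left of the shaker. Origin under its centre
There are look-alikes about, which are no part of the job. Leave any orange or purple look-alike of the part that bears cover_grip alone.

How it is judged (in metres and radians):
On the way, in this order (a step that is already met when the one before it is completed fails the run):
1. the cover is fully home and its tab has clicked down behind the ledge (x of cover_grip in the frame of culture_box above -0.0035 m and value of joint cover_tab below 0.035 rad), for 0.2 s.
2. the cam holds the box against the side rail, pressed back 1 to 5.5 mm, cover still home (all of step 1 and value of joint side_rail between 0.001 and 0.0055 m), for 0.2 s.
At the end, for the whole second after the job is handed in: The cover is within 3.5 mm of fully home with its tab down (below 0.035 rad) behind the ledge; the side rail is pressed back between 1 and 5.5 mm by the clamped box; the box is flat (within 0.05 rad) and at rest (all of step 2 and angle between culture_box's own z axis and vertical below 0.05 rad and linear speed of culture_box below 0.01 m/s); the robot touches nothing.
It fails at once if the side rail is driven to the end of its travel (over 6.5 mm) (value of joint side_rail above 0.0065 m).
It fails at once if the culture box is tipped (over 0.2 rad) (angle between culture_box's own z axis and vertical above 0.2 rad).
It fails at once if another thing is pushed more than 30 mm or knocked over (distance of any of small_dish, medium_bottle, dish_stack, tube_rack, beaker from where it was at the start of the episode above 0.03 m or angle between any of small_dish, medium_bottle, dish_stack, tube_rack, beaker's own z axis and vertical above 0.5 rad).
It also fails if it takes over 61 s, if anything falls off the work surface, if the arm or the gripper's body presses on something with over 40 N, if the wrist force passes 120 N, or if a joint passes its speed limit or range.

## Working session

There is one attempt and no reset: what is moved stays moved. The work goes in short steps, Python scripts to look and compute and a tool call to move; the robot and the scene stay as the last step left them, time stands still between calls to the robot, and variables do not carry over. Pictures are saved under pics/ and viewed, and the job is handed in when it is done.

Besides the shell and the picture viewer there is one more tool, called as name(argument=value, ...), one argument or row to a line, values as JSON. drive_tool: Moves the arm, as the interface text tells. Its arguments: {"type":"object","properties":{"moves":{"type":"array"},"grip_force":{"type":"number"}},"required":["moves"]}

```bash
mkdir -p pics
cat > h.py <<'E'
import numpy as np, cv2
from workcell import telemetry, grab_frame, job
def snap(name,fn):
    f=grab_frame(name); cv2.imwrite('pics/'+fn+'.png',f['color'])
    np.savez('pics/'+fn+'.npz',pose=f['pose'],fov=f['vertical_fov'],cx=f['cx'],cy=f['cy'],color=f['color']); return f
def load(fn): return dict(np.load('pics/'+fn+'.npz'))
def ray(fn,u,v):
    d=load(fn); fl=240/np.tan(np.radians(float(d['fov'])/2)) if 'fov' in d else 0
    p=d['pose']; r=p[:3,:3]@np.array([(u-d['cx'])/fl,(v-d['cy'])/fl,1.]); return p[:3,3],r
def atz(fn,u,v,z):
    o,r=ray(fn,u,v); return (o+r*(z-o[2])/r[2]).round(1)
def proj(fn,P):
    d=load(fn); fl=240/np.tan(np.radians(float(d['fov'])/2)); p=d['pose']
    c=p[:3,:3].T@(np.array(P)-p[:3,3]); return (np.array([d['cx'],d['cy']])+fl*c[:2]/c[2]).round(1)
def crop(fn,x0,y0,x1,y1,s,out):
    c=load(fn)['color'][y0:y1,x0:x1]; c=cv2.resize(c,None,fx=s,fy=s,interpolation=cv2.INTER_CUBIC); cv2.imwrite('pics/'+out+'.png',c)
E
python3 - <<'E'
from h import *
for n in ('scene','top','wrist'):
    f=snap(n,n+'0'); print(n,f['vertical_fov'],f['cx'],f['cy'],f['pose'].round(3).tolist())
print(telemetry.state())
E
```

```text
scene 45.08846013784757 316.7203497377783 247.84008635540414 [[-0.666, 0.606, -0.435, 973.369], [0.746, 0.548, -0.38, 425.512], [0.008, -0.577, -0.817, 978.946], [0.0, 0.0, 0.0, 1.0]]
top 56.74851017519015 322.8719790157556 242.99728998965873 [[-0.014, -0.984, 0.179, 359.912], [-1.0, 0.011, -0.019, 67.403], [0.017, -0.18, -0.984, 1006.88], [0.0, 0.0, 0.0, 1.0]]
wrist 70.64802251577743 318.36390905129826 239.59787343695902 [[0.355, -0.901, -0.251, 276.084], [-0.935, -0.342, -0.095, -510.202], [-0.001, 0.268, -0.963, 384.777], [0.0, 0.0, 0.0, 1.0]]
{'time_s': 0.15, 'qpos': array([-7.03044473e+01,  1.83428683e+01,  8.96899102e+01,  4.39718604e-05,
        7.20454766e+01, -1.14470177e+00]), 'qvel': array([-0.00529027, -0.23536579, -0.19171193,  0.02573529, -0.05458135,
       -0.02036263]), 'effort': array([-1.49328093e-05, -4.12773514e+01, -2.32154238e+01,  7.26580177e-02,
        4.32978454e-02, -8.38152869e-05]), 'ee_pos': array([ 204.44616778, -537.01257553,  213.32000605]), 'ee_rot': array([-1.79921761e+02, -1.60514372e-03,  2.08402398e+01]), 'force': array([-0.52338195, -0.11447146, -1.07948082]), 'torque': array([ 0.04036958, -0.00597665, -0.04920975]), 'gripper_width': 91.11964430664516}
```

View pics/scene0.png

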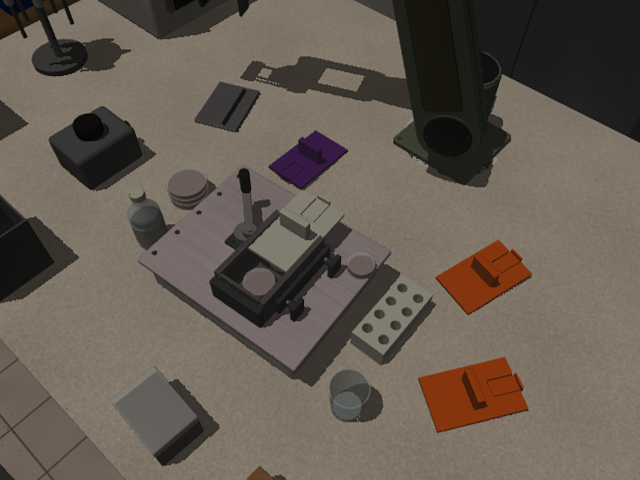

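View pics/top0.png

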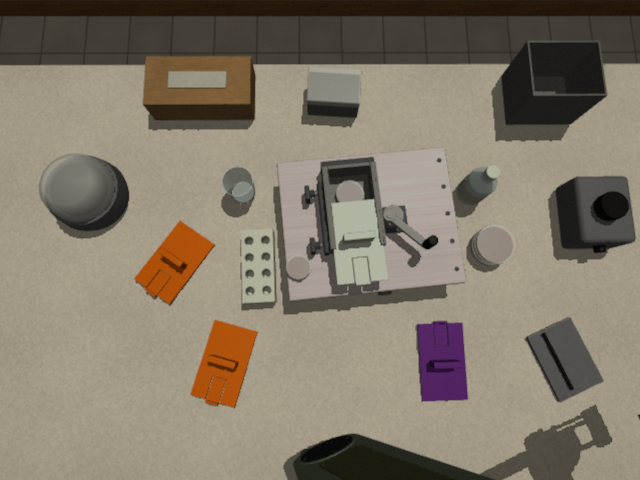

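The scene view shows the shaker with the box and the cover drawn towards the robot. In the top view the grip bar is at about (358,236), the pivot at (393,214) and the knob at (430,241). Next I'll enlarge these areas.

Run:
```python
from h import *
crop('top0',265,140,475,305,3.8,'t0c')
crop('scene0',130,150,400,380,2.9,'s0c')
```

```text
(no output)
```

View pics/t0c.png

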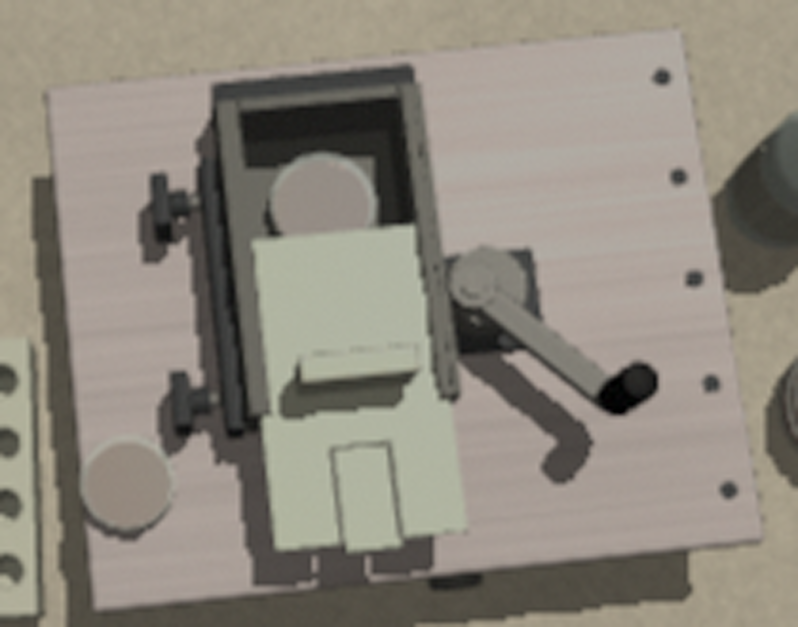

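View pics/s0c.png

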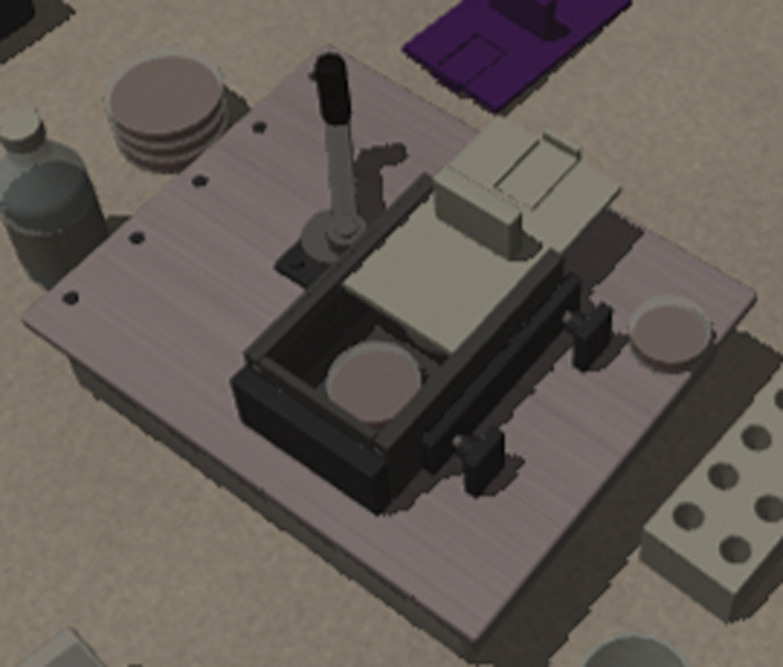

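Run:
```python
from h import *
def c(x,y): return 265+x/3.8,140+y/3.8
for n,x,y,z in [('TL',48,92,90),('TR',680,30,90),('BR',762,540,90),('BL',95,610,90),
 ('grip tl',300,354,184.5),('grip tr',416,343,184.5),('grip br',421,370,184.5),('grip bl',302,383,184.5),
 ('cov FL',253,240,144.5),('cov FR',413,225,144.5),('cov BR',467,530,144.5),('cov BL',275,551,144.5),
 ('box FL',218,100,150),('box FR',414,80,150),('box BR',457,393,150),('box BL',252,415,150),
 ('pivot',478,280,140),('knob top',635,381,191),
 ('rail',0,0,0)]:
    if n!='rail': print(n,atz('top0',*c(x,y),z))
def s(x,y): return 130+x/2.9,150+y/2.9
for n,x,y,z in [('knobtop',330,62,191),('pivot',346,230,140),('grip fr L',517,208,184.5),('grip front R',438,186-12,184.5),('box FL',380,450,150),('box FR',250,360,150),('box BL',565,262,150),('plat',25,320,90),('plat',470,640,90),('plat',755,295,90)]:
    print('scene',n,atz('scene0',*s(x,y),z))
```

```text
TL [701.5 145.2  90. ]
TR [ 736.3 -218.9   90. ]
BR [ 441.4 -245.3   90. ]
BL [408.2 118.7  90. ]
grip tl [528.4  11.4 184.5]
grip tr [533.4 -46.6 184.5]
grip br [519.6 -48.6 184.5]
grip bl [513.7  10.7 184.5]
cov FL [598.3  32.1 144.5]
cov FR [605.7 -52.8 144.5]
cov BR [443.6 -75.  144.5]
cov BL [434.   23.8 144.5]
box FL [674.   49.7 150. ]
box FR [684.4 -55.4 150. ]
box BR [514.  -71.7 150. ]
box BL [503.7  34.5 150. ]
pivot [576.5 -86.9 140. ]
knob top [ 511.7 -153.4  191. ]
scene knobtop [ 515.3 -154.9  191. ]
scene pivot [577.9 -82.7 140. ]
scene grip fr L [518.6   8.3 184.5]
scene grip front R [531.5 -44.9 184.5]
scene box FL [678.9  49.2 150. ]
scene box FR [687.1 -50.  150. ]
scene box BL [510.1  40.  150. ]
scene plat [ 741.9 -213.1   90. ]
scene plat [710.5 146.4  90. ]
scene plat [413.9 120.7  90. ]
```

drive_tool(
  moves=[
    {"claw": -1,"dx": 0.9,"dy": -0.9,"dz": -0.5,"yaw": 0},
    {"claw": -1,"dx": 1,"dy": -0.9,"dz": -0.5,"yaw": -0.5},
    {"claw": -1,"dx": 1,"dy": -0.8,"dz": -0.5,"yaw": -1},
    {"claw": -1,"dx": 1,"dy": -0.6,"dz": 0,"yaw": -1},
    {"claw": -1,"dx": 1,"dy": -0.4,"dz": 0,"yaw": -1},
  ],
)

```text
time_s: 0.78
ee_pos: [260.7, -417.4, 246.8]
ee_rot: [180.0, -0.2, 52.5]
force: [0.5, -0.4, -0.2]
gripper_width: 91.5
```

drive_tool(
  moves=[
    {"claw": -1,"dx": 1,"dy": 0,"dz": 0,"yaw": 0},
    {"claw": -1,"dx": 1,"dy": 0,"dz": 0,"yaw": 0},
    {"claw": -1,"dx": 1,"dy": 0,"dz": 0,"yaw": 0},
    {"claw": -1,"dx": 1,"dy": 0,"dz": 0,"yaw": 0},
    {"claw": -1,"dx": 1,"dy": 0,"dz": 0,"yaw": 0},
  ],
)

```text
time_s: 1.4
ee_pos: [324.3, -325.8, 251.9]
ee_rot: [179.7, -0.2, 53.6]
force: [0.4, -0.8, 0.7]
gripper_width: 91.3
```

drive_tool(
  moves=[
    {"claw": -1,"dx": 1,"dy": 0,"dz": 0,"yaw": 0},
    {"claw": -1,"dx": 1,"dy": 0,"dz": 0,"yaw": 0},
    {"claw": -1,"dx": 1,"dy": 0,"dz": 0,"yaw": 0},
    {"claw": -1,"dx": 1,"dy": 0,"dz": 0,"yaw": 0},
    {"claw": -1,"dx": 1,"dy": 0,"dz": 0,"yaw": 0},
  ],
)

```text
time_s: 2.02
ee_pos: [384.3, -233.3, 256.7]
ee_rot: [179.3, -0.3, 54.7]
force: [0.3, 0.3, -0.1]
gripper_width: 91.0
```

drive_tool(
  moves=[
    {"claw": -1,"dx": 1,"dy": 0,"dz": 0,"yaw": -1},
    {"claw": -1,"dx": 1,"dy": 0,"dz": 0,"yaw": -1},
    {"claw": -1,"dx": 1,"dy": 0,"dz": 0,"yaw": -1},
    {"claw": -1,"dx": 1,"dy": 0,"dz": 0,"yaw": -1},
    {"claw": -1,"dx": 1,"dy": 0,"dz": 0,"yaw": -0.8},
  ],
)

```text
time_s: 2.65
ee_pos: [411.9, -128.8, 260.8]
ee_rot: [179.0, 0.3, 98.5]
force: [0.1, -0.3, 0.3]
gripper_width: 91.4
```

drive_tool(
  moves=[
    {"claw": -1,"dx": 0.9,"dy": 1,"dz": 0,"yaw": 0.3},
    {"claw": -1,"dx": 0.9,"dy": 1,"dz": 0,"yaw": 0},
    {"claw": -1,"dx": 0.9,"dy": 1,"dz": 0,"yaw": 0},
    {"claw": -1,"dx": 0.9,"dy": 1,"dz": 0,"yaw": 0},
    {"claw": -1,"dx": 0.8,"dy": 1,"dz": 0,"yaw": 0},
  ],
)

```text
time_s: 3.28
ee_pos: [497.3, -18.5, 267.2]
ee_rot: [178.7, 0.3, 96.9]
force: [0.5, -0.9, -0.2]
gripper_width: 91.4
```

Run:
```python
from h import *
snap('wrist','w1'); s=telemetry.state(); print(s['time_s'],s['ee_pos'],s['ee_rot'])
```

```text
3.325 [499.59352433 -16.42465033 267.17138168] [1.78550205e+02 1.61596370e-01 9.69995454e+01]
```

View pics/w1.png

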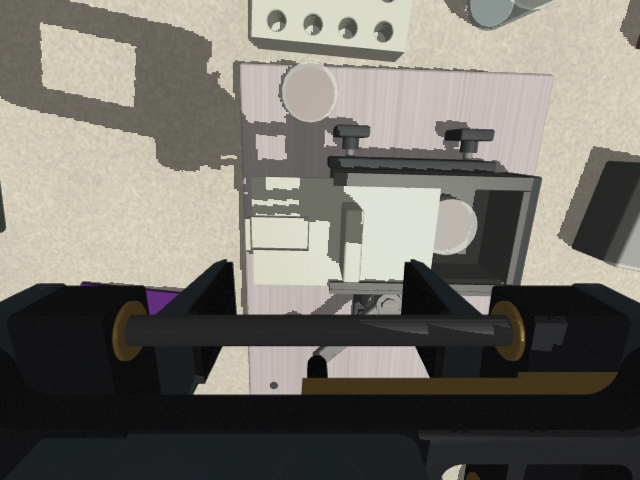

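The wrist view shows the whole box. The bar is at about (353,245), the rail at y≈165 and the knob at (317,365). I'll enlarge it to locate the bar.

Run:
```python
from h import *
crop('w1',230,110,560,300,2.4,'w1c')
for P in [(523.8,-18.3,184.5),(680,-2,150),(577,-85,140),(512,-154,191)]: print(P,proj('w1',P))
```

```text
(523.8, -18.3, 184.5) [348.3 248.3]
(680, -2, 150) [518.8 238.4]
(577, -85, 140) [387.5 305.5]
(512, -154, 191) [313.4 396.3]
```

View pics/w1c.png

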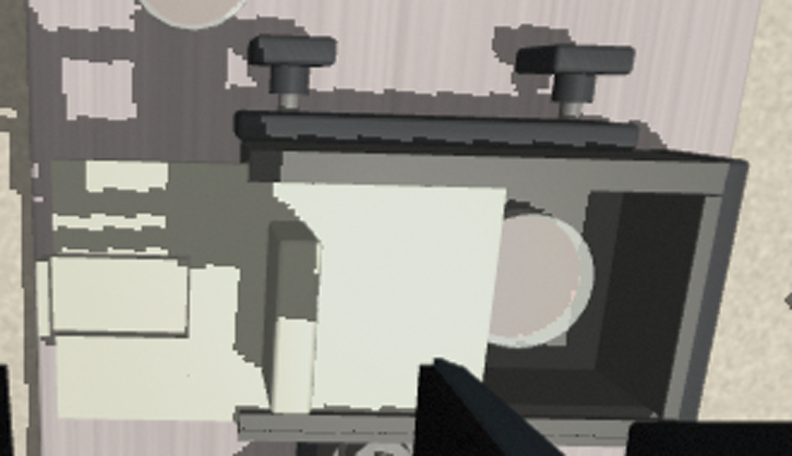

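Run:
```python
from h import *
c=lambda x,y:(230+x/2.4,110+y/2.4)
for n,x,y,z in [('g',278,237,184.5),('g',318,240,184.5),('g',311,412,184.5),('g',272,412,184.5),('boxFL',745,160,150),('boxBL',243,152,150),('boxBR',238,412,150),('covFL',507,189,144.5),('covBL',58,418,144.5),
 ('rail',240,112,126),('rail',636,125,126),('railin',240,135,126)]: print(n,atz('w1',*c(x,y),z))
```

```text
g [517.4  12.7 184.5]
g [530.2  13.2 184.5]
g [537.  -45.3 184.5]
g [523.9 -46.8 184.5]
boxFL [683.1  53.4 150. ]
boxBL [505.3  35.  150. ]
boxBR [516.2 -62.3 150. ]
covFL [602.8  32.8 144.5]
covBL [447.5 -74.9 144.5]
rail [503.9  47.7 126. ]
rail [653.9  60.9 126. ]
railin [505.   39.3 126. ]
```

drive_tool(
  moves=[
    {"claw": -1,"dx": -0.1,"dy": 0.6,"dz": 1,"yaw": 0.15},
    {"claw": -1,"dx": -0.1,"dy": 0.5,"dz": 1,"yaw": 0},
    {"claw": -1,"dx": 0,"dy": 0,"dz": 1,"yaw": 0},
  ],
)

```text
time_s: 3.7
ee_pos: [522.8, -13.7, 210.5]
ee_rot: [178.2, 0.2, 96.4]
force: [-0.2, -0.3, -0.6]
gripper_width: 91.5
```

drive_tool(
  moves=[
    {"claw": -1,"dx": -0.2,"dy": 0,"dz": 1,"yaw": 0.1},
    {"claw": -1,"dx": -0.1,"dy": 0,"dz": 1,"yaw": 0},
    {"claw": -1,"dx": 0,"dy": 0,"dz": 0.6,"yaw": 0},
    {"claw": -1,"dx": 0,"dy": 0,"dz": 0,"yaw": 0},
  ],
)

```text
time_s: 4.2
ee_pos: [521.1, -16.1, 158.6]
ee_rot: [178.2, 0.1, 96.1]
force: [-0.1, 0.2, 0.1]
gripper_width: 91.2
```

drive_tool(
  grip_force=15,
  moves=[
    {"claw": -0.5,"dx": -0.05,"dy": 0.2,"dz": 0.35,"yaw": 0},
    {"claw": 1,"dx": 0,"dy": 0,"dz": 0,"yaw": 0},
    {"claw": 1,"dx": 0,"dy": 0,"dz": 0,"yaw": 0},
    {"claw": 1,"dx": 0,"dy": 0,"dz": 0,"yaw": 0},
    {"claw": 1,"dx": 0,"dy": 0,"dz": 0,"yaw": 0},
  ],
)

```text
time_s: 4.82
ee_pos: [527.0, -16.5, 153.7]
ee_rot: [177.9, 0.2, 96.2]
force: [0.2, -0.2, 0.3]
gripper_width: 44.1
```

drive_tool(
  moves=[
    {"claw": 1,"dx": 0,"dy": 0,"dz": 0.05,"yaw": 0},
    {"claw": 1,"dx": 0,"dy": 0,"dz": 0,"yaw": 0},
    {"claw": 1,"dx": 0,"dy": 0,"dz": 0,"yaw": 0},
    {"claw": 1,"dx": 0,"dy": 0,"dz": 0,"yaw": 0},
  ],
)

```text
time_s: 5.32
ee_pos: [526.9, -16.6, 152.8]
ee_rot: [178.0, 0.2, 96.2]
force: [0.8, 0.4, -0.1]
gripper_width: 14.3
```

drive_tool(
  moves=[
    {"claw": 1,"dx": 0,"dy": 0.5,"dz": 0.02,"yaw": 0},
    {"claw": 1,"dx": -0.01,"dy": 0.6,"dz": 0.02,"yaw": 0},
    {"claw": 1,"dx": -0.01,"dy": 0.6,"dz": 0.02,"yaw": 0},
    {"claw": 1,"dx": -0.01,"dy": 0.6,"dz": 0.02,"yaw": 0},
  ],
)

```text
time_s: 5.82
ee_pos: [573.2, -12.2, 153.2]
ee_rot: [178.3, 0.2, 96.2]
force: [-3.9, -0.8, 4.5]
gripper_width: 14.1
```

drive_tool(
  moves=[
    {"claw": 1,"dx": 0,"dy": 0.3,"dz": 0.0,"yaw": 0},
    {"claw": 1,"dx": 0,"dy": 0.3,"dz": 0.0,"yaw": 0},
  ],
)

```text
time_s: 6.08
ee_pos: [585.0, -10.8, 152.6]
ee_rot: [178.5, 0.2, 96.2]
force: [-4.6, -0.9, 3.9]
gripper_width: 14.8
```

drive_tool(
  moves=[
    {"claw": 1,"dx": 0,"dy": 0.2,"dz": 0.0,"yaw": 0},
  ],
)

```text
time_s: 6.2
ee_pos: [589.7, -10.3, 152.9]
ee_rot: [178.4, 0.2, 96.2]
force: [-3.0, -0.3, 3.6]
gripper_width: 14.3
```

drive_tool(
  moves=[
    {"claw": 1,"dx": 0,"dy": 0.2,"dz": 0.0,"yaw": 0},
  ],
)

```text
time_s: 6.32
ee_pos: [594.5, -9.8, 153.2]
ee_rot: [178.4, 0.2, 96.2]
force: [-1.2, -0.5, 4.0]
gripper_width: 14.4
```

drive_tool(
  moves=[
    {"claw": 1,"dx": 0,"dy": 0.15,"dz": 0.0,"yaw": 0},
  ],
)

```text
time_s: 6.45
ee_pos: [595.9, -9.6, 153.0]
ee_rot: [178.6, 0.2, 96.2]
force: [-10.5, -1.9, 6.5]
gripper_width: 14.4
```

drive_tool(
  moves=[
    {"claw": 1,"dx": 0,"dy": 0.15,"dz": 0.0,"yaw": 0},
  ],
)

```text
time_s: 6.58
ee_pos: [595.9, -9.6, 152.6]
ee_rot: [179.0, 0.1, 96.2]
force: [-10.0, -2.3, 6.3]
gripper_width: 14.2
```

drive_tool(
  moves=[
    {"claw": 1,"dx": 0,"dy": 0.2,"dz": 0.0,"yaw": 0},
  ],
)

```text
time_s: 6.7
ee_pos: [595.9, -9.7, 152.5]
ee_rot: [179.6, 0.1, 96.2]
force: [-14.4, -3.0, 10.8]
gripper_width: 14.0
```

Run:
```python
from h import *
snap('top','top1');snap('scene','scene1')
crop('top1',265,140,475,305,3.8,'t1c')
crop('scene1',200,160,380,310,4.2,'s1c')
```

```text
(no output)
```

View pics/t1c.png

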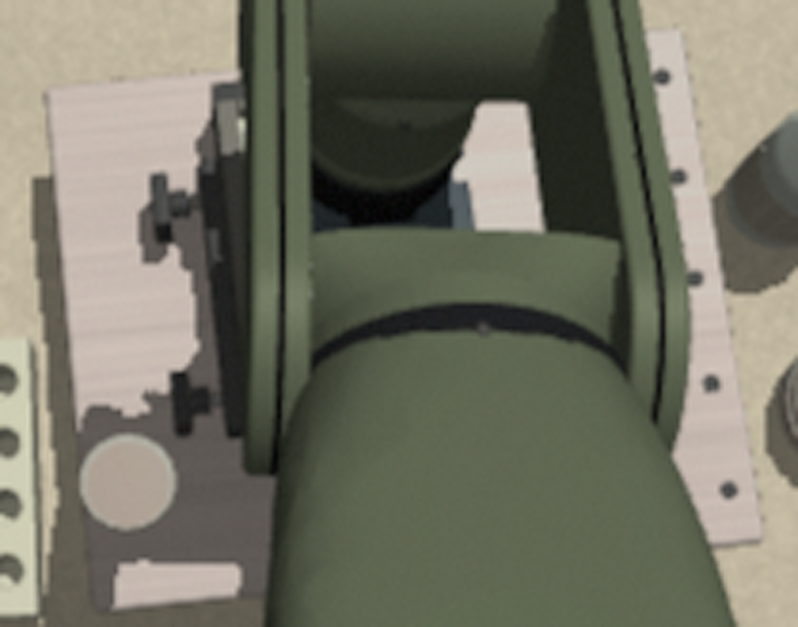

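View pics/s1c.png

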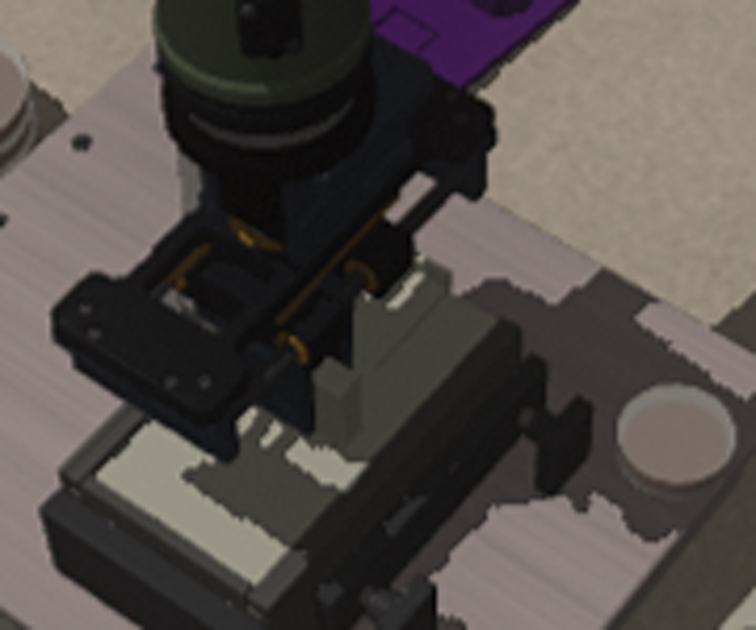

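drive_tool(
  moves=[
    {"claw": 1,"dx": 0,"dy": 0.3,"dz": -0.1,"yaw": 0},
    {"claw": 1,"dx": 0,"dy": 0.3,"dz": -0.05,"yaw": 0},
  ],
)

```text
time_s: 7.05
ee_pos: [597.0, -8.6, 152.8]
ee_rot: [-179.0, -0.0, 96.0]
force: [-18.2, -2.6, 9.0]
gripper_width: 14.3
```

drive_tool(
  moves=[
    {"claw": 1,"dx": 0,"dy": 0.0,"dz": 0,"yaw": 0},
  ],
)

```text
time_s: 7.18
ee_pos: [596.8, -8.8, 152.8]
ee_rot: [-179.0, -0.0, 96.0]
force: [-0.7, -0.8, 2.9]
gripper_width: 14.2
```

drive_tool(
  moves=[
    {"claw": -0.6,"dx": 0,"dy": 0,"dz": 0,"yaw": 0},
    {"claw": -0.6,"dx": 0,"dy": 0,"dz": 0,"yaw": 0},
    {"claw": -0.6,"dx": 0,"dy": 0,"dz": -0.5,"yaw": 0},
    {"claw": -0.8,"dx": 0,"dy": 0,"dz": -1,"yaw": 0},
    {"claw": -1,"dx": 0,"dy": -0.3,"dz": -1,"yaw": 0},
  ],
)

```text
time_s: 7.8
ee_pos: [594.7, -8.7, 203.4]
ee_rot: [-179.3, -0.1, 96.0]
force: [-0.3, -0.9, -0.6]
gripper_width: 61.1
```

drive_tool(
  moves=[
    {"claw": -1,"dx": 0,"dy": -1,"dz": -1,"yaw": 0},
    {"claw": -1,"dx": 0,"dy": -1,"dz": -1,"yaw": 0},
    {"claw": -1,"dx": 0,"dy": -1,"dz": -0.8,"yaw": 0},
    {"claw": -1,"dx": 0,"dy": -1,"dz": -0.5,"yaw": 0},
    {"claw": -1,"dx": 0,"dy": -0.8,"dz": 0,"yaw": 0},
  ],
)

```text
time_s: 8.43
ee_pos: [501.5, -18.7, 277.5]
ee_rot: [180.0, 0.0, 96.1]
force: [0.7, -0.1, -0.3]
gripper_width: 91.5
```

Run:
```python
from h import *
snap('wrist','w2'); s=telemetry.state(); print(s['time_s'],s['ee_pos'],s['ee_rot'])
snap('scene','scene2')
crop('scene2',200,160,380,310,4.2,'s2c')
crop('w2',230,100,590,320,2.2,'w2c')
```

```text
8.475 [499.23141739 -18.80105596 277.18434112] [-1.79872891e+02 -3.70120976e-03  9.60620315e+01]
```

View pics/w2c.png

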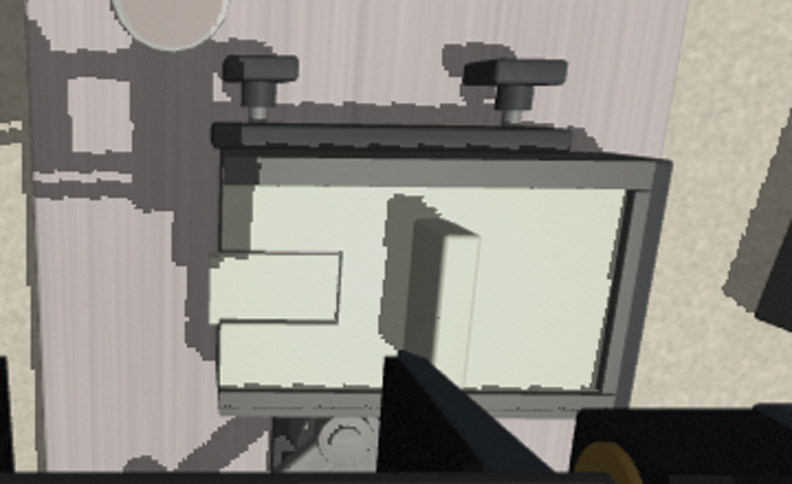

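View pics/s2c.png

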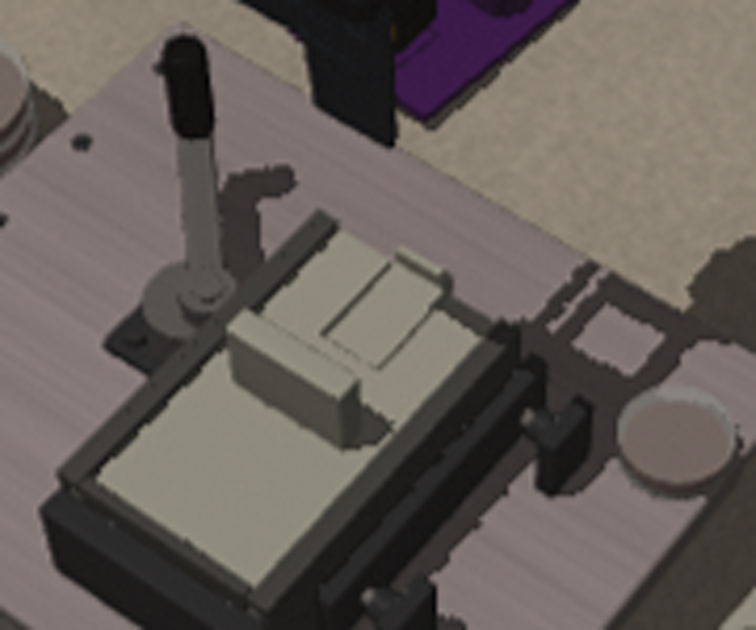

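Run:
```python
from h import *
print(load('w2')['pose'][:3,3])
crop('w2',310,140,560,310,3.2*1.0,'w2d')
crop('w2',310,150,400,270,6,'w2e')
crop('w2',480,150,560,290,5,'w2f')
crop('scene2',255,205,335,265,9,'s2d')
crop('scene0',280,180,360,240,9,'s0d')
```

```text
[494.30240688  56.6071006  449.0745356 ]
```

View pics/w2e.png

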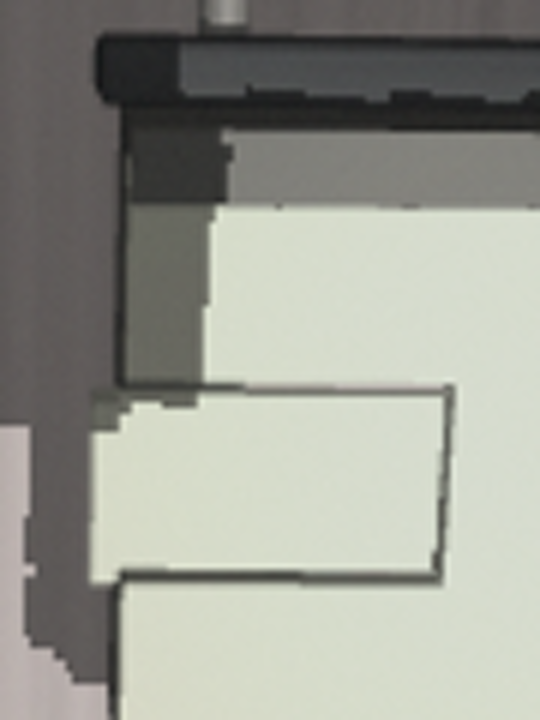

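View pics/w2f.png

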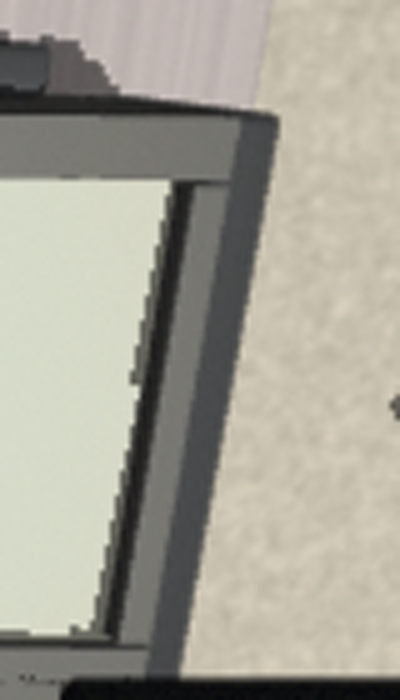

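View pics/s2d.png

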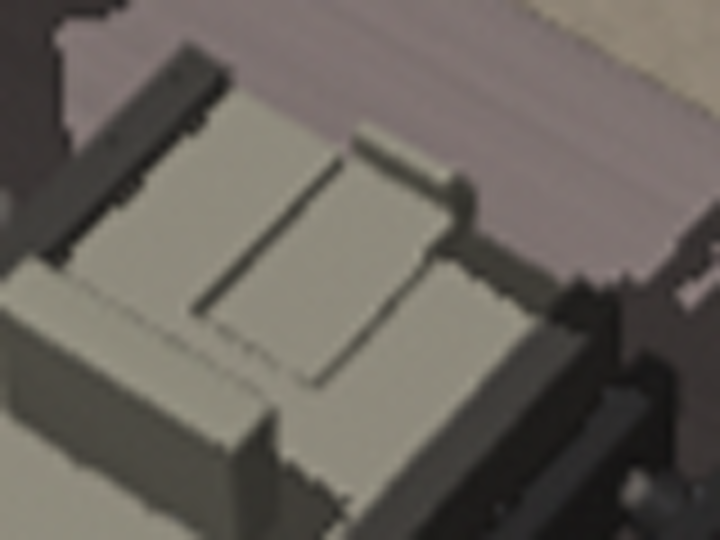

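View pics/s0d.png

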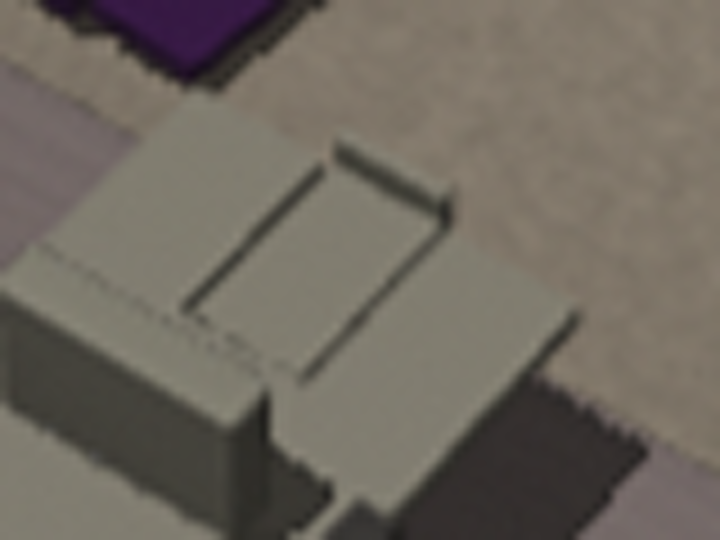

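Run:
```python
from h import *
yaw=np.radians(5.6); R=np.array([[np.cos(yaw),np.sin(yaw)],[-np.sin(yaw),np.cos(yaw)]])
def pr(fn,n,u,v,z):
    P=atz(fn,u,v,z); print(fn,n,P,(R@P[:2]).round(1))
e=lambda x,y:(310+x/6,150+y/6); f=lambda x,y:(480+x/5,150+y/5)
pr('w2','rim back L',*e(126,130),150)
pr('w2','cover back L',*e(122,300),144.5)
pr('w2','cover back R',*e(116,620),144.5)
pr('w2','tab root L',*e(452,387),144.5)
pr('w2','tab root R',*e(440,578),144.5)
pr('w2','lip L',*e(90,395),144.5)
pr('w2','lip R',*e(90,583),144.5)
pr('w2','cover front L',*f(170,180),144.5)
pr('w2','cover front R',*f(100,630),144.5)
pr('w2','wall inner L',*f(195,184),150)
pr('w2','wall inner R',*f(120,640),150)
pr('w2','wall outer L',*f(240,120),150)
pr('w2','stop outer',*f(278,118),150)
c=lambda x,y:(230+x/2.2,100+y/2.2)
for n,x,y in [('bar bl',441,236),('bar fl',480,237),('bar fr',467,385)]: pr('w2',n,*c(x,y),184.5)
# w1 reference
c=lambda x,y:(230+x/2.4,110+y/2.4)
pr('w1','lip',*c(38,262),144.5);pr('w1','lip',*c(41,342),144.5);pr('w1','root',*c(188,258),144.5);pr('w1','root',*c(188,335),144.5)
pr('w1','cov back R',*c(57,418),144.5);pr('w1','cov front L',*c(507,189),144.5);pr('w1','cov front',*c(490,340),144.5)
pr('w1','rim back L',*c(249,152),150)
pr('w1','rim far L',*c(745,160),150)
for x,y in [(278,237),(318,240),(311,412),(272,412)]: pr('w1','bar',*c(x,y),184.5)
```

```text
w2 rim back L [507.8  35.7 150. ] [508.9 -14. ]
w2 cover back L [510.4  10.2 144.5] [509.  -39.7]
w2 cover back R [515.2 -40.2 144.5] [508.8 -90.3]
w2 tab root L [561.9   2.2 144.5] [559.4 -52.6]
w2 tab root R [564.9 -28.1 144.5] [559.5 -83.1]
w2 lip L [507.2  -4.8 144.5] [504.3 -54.3]
w2 lip R [510.5 -34.6 144.5] [504.7 -84.3]
w2 cover front L [672.3  39.9 144.5] [673.  -25.9]
w2 cover front R [681.3 -45.8 144.5] [ 673.6 -112.1]
w2 wall inner L [673.7  40.  150. ] [674.4 -25.9]
w2 wall inner R [682.2 -45.5 150. ] [ 674.5 -111.9]
w2 wall outer L [678.6  51.7 150. ] [680.4 -14.8]
w2 stop outer [685.1  52.7 150. ] [687.  -14.4]
w2 bar bl [587.6  18.8 184.5] [586.6 -38.6]
w2 bar fl [601.6  19.9 184.5] [600.7 -38.9]
w2 bar fr [608.5 -36.5 184.5] [602.  -95.7]
w1 lip [435.9 -13.8 144.5] [432.5 -56.3]
w1 lip [439.  -44.6 144.5] [432.6 -87.2]
w1 root [490.5  -6.  144.5] [487.6 -53.8]
w1 root [493.9 -35.5 144.5] [488.1 -83.5]
w1 cov back R [447.1 -74.9 144.5] [ 437.7 -118.2]
w1 cov front L [602.8  32.8 144.5] [603.1 -26.2]
w1 cov front [608.9 -24.5 144.5] [603.6 -83.8]
w1 rim back L [507.4  35.3 150. ] [508.4 -14.4]
w1 rim far L [683.1  53.4 150. ] [685.1 -13.5]
w1 bar [517.4  12.7 184.5] [516.2 -37.9]
w1 bar [530.2  13.2 184.5] [529.  -38.6]
w1 bar [537.  -45.3 184.5] [530.  -97.5]
w1 bar [523.9 -46.8 184.5] [516.8 -97.7]
```

Run:
```python
from h import *
yaw=np.radians(5.6); R=np.array([[np.cos(yaw),np.sin(yaw)],[-np.sin(yaw),np.cos(yaw)]])
a=lambda x,y:(280+x/9,180+y/9); b=lambda x,y:(255+x/9,205+y/9)
def q(fn,u): return R@atz(fn,*u,144.5)[:2]
for fn,f,pts in [('scene0',a,[(185,310),(305,380),(337,140),(450,190),(325,165)]),('scene2',b,[(195,310),(315,385),(360,125),(465,180),(343,158)])]:
    P=[q(fn,f(*p)) for p in pts]; print(fn,[p.round(1).tolist() for p in P],'lens',(P[0]-P[2]).round(1),(P[1]-P[3]).round(1),(P[0]-P[4]).round(1))
# predicted: lift effect
print(proj('scene2',(510,-20,144.5)),proj('scene2',(510,-20,149.5)))
# warp both cover-tops to common plane images: tab region, cover frame
def warp(fn,x0,y0,out):
    W=np.zeros((300,500,2),np.float32); th=yaw
    for i in range(300):
        for j in range(500):
            bx=-100+j/5; by=-30+i/5
            X=x0+bx*np.cos(th)-by*np.sin(th); Y=y0+bx*np.sin(th)+by*np.cos(th)
            W[i,j]=proj(fn,(X,Y,144.5))
    im=cv2.remap(load(fn)['color'],W[...,0],W[...,1],cv2.INTER_CUBIC); return im
# cover origin = bar centre
o0=np.array([525.3,-17.3]); o2=np.array([525.3,-17.3])+70.9*np.array([np.cos(yaw),np.sin(yaw)])
cv2.imwrite('pics/cmp.png',np.vstack([warp('scene0',*o0,''),warp('scene2',*o2,'')]))
cv2.imwrite('pics/cmpw.png',np.vstack([warp('w1',*o0,''),warp('w2',*o2,'')]))
```

```text
Still running in the background as job /tmp/bash_jobs.1000/33352c1e577a (pid 1042). You'll get a notice when it ends.
```

```bash
kill -- -$(cat /tmp/bash_jobs.1000/33352c1e577a/pid); cat /tmp/bash_jobs.1000/33352c1e577a/stdout
cat >> h.py <<'E'
def warp(fn,o,yaw,z,x0,y0,w,h,s):
    """rectify plane z; frame at o (xy), yaw deg; image x=frame x, image y=frame y; s px/mm"""
    t=np.radians(yaw); c=[]
    for a,b in [(0,0),(w,0),(w,h),(0,h)]:
        X,Y=x0+a,y0+b; c.append(proj(fn,(o[0]+X*np.cos(t)-Y*np.sin(t),o[1]+X*np.sin(t)+Y*np.cos(t),z)))
    H=cv2.getPerspectiveTransform(np.float32(c),np.float32([(0,0),(w*s,0),(w*s,h*s),(0,h*s)]))
    return cv2.warpPerspective(load(fn)['color'],H,(int(w*s),int(h*s)),flags=cv2.INTER_CUBIC)
E
sed -i 's/return (np.array(\[d\[.cx.\],d\[.cy.\]\])+fl\*c\[:2\]\/c\[2\]).round(1)/return np.array([d["cx"],d["cy"]])+fl*c[:2]\/c[2]/' h.py
python3 - <<'E'
from h import *
yaw=np.radians(5.6)
o0=np.array([525.3,-17.3]); o2=o0+70.9*np.array([np.cos(yaw),np.sin(yaw)])
for n,A,B in [('cmp','scene0','scene2'),('cmpw','w1','w2')]:
    cv2.imwrite(f'pics/{n}.png',np.vstack([warp(A,o0,5.6,144.5,-105,-30,105,50,5.6),warp(B,o2,5.6,144.5,-105,-30,105,50,5.6)]))
E
```

```text
(no output)
```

View pics/cmp.png

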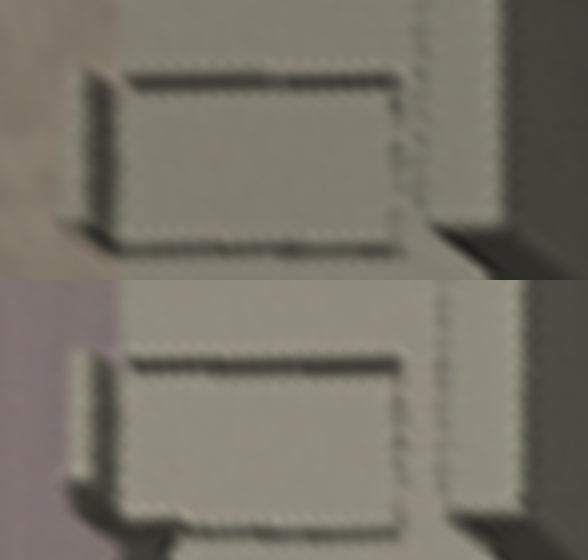

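View pics/cmpw.png

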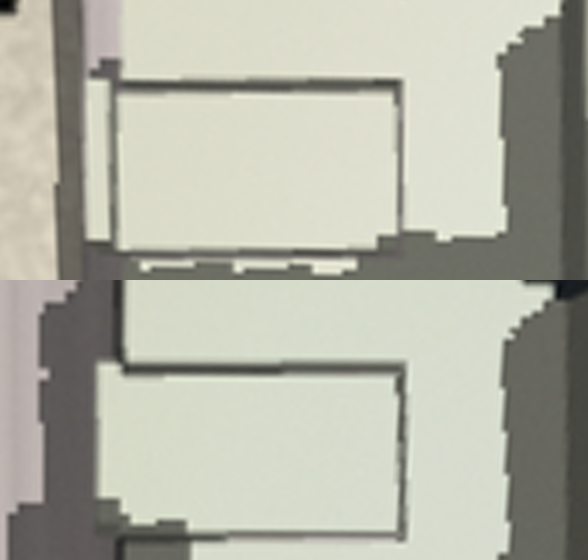

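The tab is flush in both views: its lip and slits sit where they were at rest, and the cover's back edge is level with the box's end. The cover stopped hard at 18 N, which is above the 8–12 N click force. Next is the lever.

drive_tool(
  moves=[
    {"claw": -1,"dx": -1,"dy": 0.1,"dz": 0,"yaw": 0},
    {"claw": -1,"dx": -1,"dy": 0.1,"dz": 0,"yaw": 0},
    {"claw": -1,"dx": -1,"dy": 0.1,"dz": 0,"yaw": 0},
    {"claw": -1,"dx": -1,"dy": 0,"dz": 0,"yaw": 1},
    {"claw": -1,"dx": -1,"dy": -0.1,"dz": 0,"yaw": 1},
  ],
)

```text
time_s: 9.15
ee_pos: [515.0, -119.0, 273.4]
ee_rot: [-179.8, -0.0, 78.5]
force: [-0.3, -0.5, -0.6]
gripper_width: 91.3
```

drive_tool(
  moves=[
    {"claw": -1,"dx": -0.5,"dy": 0,"dz": 0.5,"yaw": 1},
    {"claw": -1,"dx": 0,"dy": 0,"dz": 0.5,"yaw": 1},
    {"claw": -1,"dx": 0,"dy": 0,"dz": 0,"yaw": 1},
  ],
)

```text
time_s: 9.52
ee_pos: [514.5, -130.8, 250.2]
ee_rot: [-179.7, 0.1, 51.7]
force: [-0.4, -0.1, 0.2]
gripper_width: 91.2
```

Run:
```python
from h import *
snap('wrist','w3'); s=telemetry.state(); print(s['time_s'],s['ee_pos'],s['ee_rot'])
crop('w3',200,0,640,330,1.8,'w3c')
```

```text
9.575 [ 514.80152553 -130.91526941  250.44213545] [-1.79757983e+02  5.76551155e-02  5.15414073e+01]
```

View pics/w3.png

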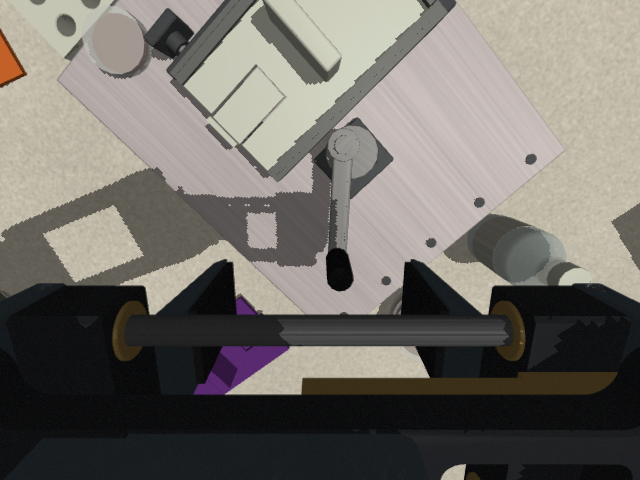

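Run:
```python
from h import *
crop('w3',280,110,420,300,4,'w3d')
K=atz('w3',340,279,191); P=atz('w3',345,146,142); print(K,P,K-P,np.hypot(*(K-P)[:2]),np.degrees(np.arctan2(*(K-P)[1::-1])))
```

```text
[ 516.1 -155.1  191. ] [578.2 -84.9 142. ] [-62.1 -70.2  49. ] 93.72539677163283 -131.49646835521557
```

View pics/w3d.png

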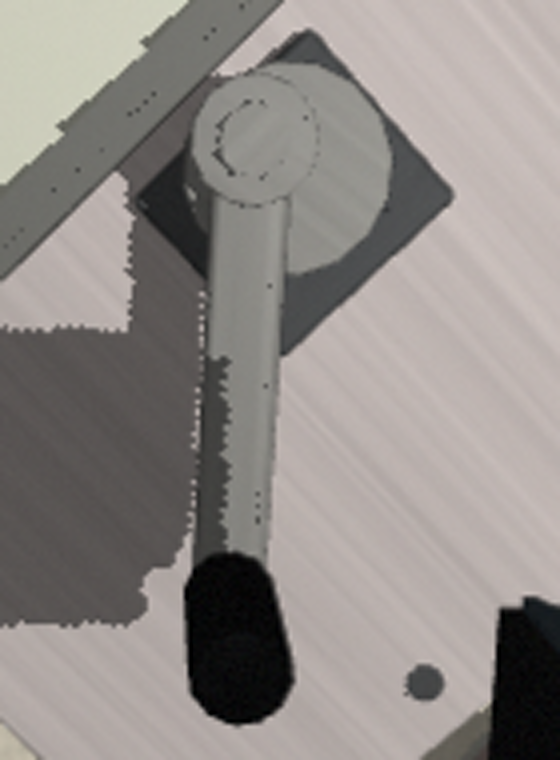

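drive_tool(
  moves=[
    {"claw": -1,"dx": -0.9,"dy": 0.8,"dz": 0,"yaw": 0.35},
    {"claw": -1,"dx": 0,"dy": 0,"dz": 1,"yaw": 0},
    {"claw": -1,"dx": 0,"dy": 0,"dz": 1,"yaw": 0},
    {"claw": -1,"dx": 0,"dy": 0,"dz": 1,"yaw": 0},
  ],
)

```text
time_s: 10.07
ee_pos: [519.4, -156.1, 188.3]
ee_rot: [-179.9, -0.0, 49.0]
force: [0.4, 0.5, -0.2]
gripper_width: 91.2
```

drive_tool(
  grip_force=6,
  moves=[
    {"claw": -1,"dx": -0.05,"dy": -0.15,"dz": 1,"yaw": 0},
    {"claw": -1,"dx": 0,"dy": 0,"dz": 0.9,"yaw": 0},
    {"claw": 1,"dx": 0,"dy": 0,"dz": 0.1,"yaw": 0},
    {"claw": 1,"dx": 0,"dy": 0,"dz": 0,"yaw": 0},
    {"claw": 1,"dx": 0,"dy": 0,"dz": 0,"yaw": 0},
  ],
)

```text
time_s: 10.7
ee_pos: [518.0, -154.8, 145.0]
ee_rot: [-179.8, -0.0, 49.4]
force: [0.2, 0.1, -0.4]
gripper_width: 63.9
```

drive_tool(
  moves=[
    {"claw": 1,"dx": 0,"dy": 0,"dz": 0,"yaw": 0},
    {"claw": 1,"dx": 0,"dy": 0,"dz": 0,"yaw": 0},
    {"claw": 1,"dx": 0,"dy": 0,"dz": 0,"yaw": 0},
    {"claw": 1,"dx": 0,"dy": 0,"dz": 0,"yaw": 0},
  ],
)

```text
time_s: 11.2
ee_pos: [518.7, -155.0, 146.5]
ee_rot: [-180.0, -0.1, 49.5]
force: [-3.2, 1.2, 0.8]
gripper_width: 24.2
```

drive_tool(
  moves=[
    {"claw": 1,"dx": 0,"dy": -0.1,"dz": -0.05,"yaw": 0},
    {"claw": 1,"dx": 0,"dy": 0,"dz": 0,"yaw": 0},
  ],
)

```text
time_s: 11.45
ee_pos: [517.0, -153.7, 146.7]
ee_rot: [-180.0, -0.1, 49.5]
force: [0.3, 0.7, -0.1]
gripper_width: 19.9
```

drive_tool(
  moves=[
    {"claw": 1,"dx": 0.02,"dy": 0.4,"dz": 0,"yaw": -0.56},
    {"claw": 1,"dx": 0.03,"dy": 0.5,"dz": 0,"yaw": -0.7},
    {"claw": 1,"dx": 0.03,"dy": 0.5,"dz": 0,"yaw": -0.7},
  ],
)

```text
time_s: 11.82
ee_pos: [538.2, -166.9, 146.7]
ee_rot: [-179.6, -0.1, 66.8]
force: [-1.2, 1.3, -0.8]
gripper_width: 19.8
```

drive_tool(
  moves=[
    {"claw": 1,"dx": 0.04,"dy": 0.6,"dz": 0,"yaw": -0.7},
    {"claw": 1,"dx": 0.04,"dy": 0.6,"dz": 0,"yaw": -0.75},
    {"claw": 1,"dx": 0.04,"dy": 0.6,"dz": 0,"yaw": -0.8},
  ],
)

```text
time_s: 12.2
ee_pos: [570.1, -175.0, 146.6]
ee_rot: [-179.2, -0.3, 86.8]
force: [-2.5, 0.9, 1.6]
gripper_width: 20.2
```

drive_tool(
  moves=[
    {"claw": 1,"dx": 0.04,"dy": 0.6,"dz": 0,"yaw": -0.7},
    {"claw": 1,"dx": 0.04,"dy": 0.6,"dz": 0,"yaw": -0.75},
  ],
)

```text
time_s: 12.45
ee_pos: [591.9, -173.9, 146.6]
ee_rot: [-178.9, -0.5, 99.7]
force: [-3.9, 0.6, 2.9]
gripper_width: 20.7
```

Run:
```python
from h import *
s=telemetry.state(); print(s['time_s'],s['ee_pos'],s['ee_rot'],s['force'])
snap('scene','scene3'); snap('wrist','w4')
crop('scene3',200,160,380,310,4.2,'s3c')
```

```text
12.45 [ 591.90919065 -173.94136651  146.55459971] [-178.87631039   -0.49654009   99.70475004] [-3.94069381  0.63397352  2.87812315]
```

View pics/s3c.png

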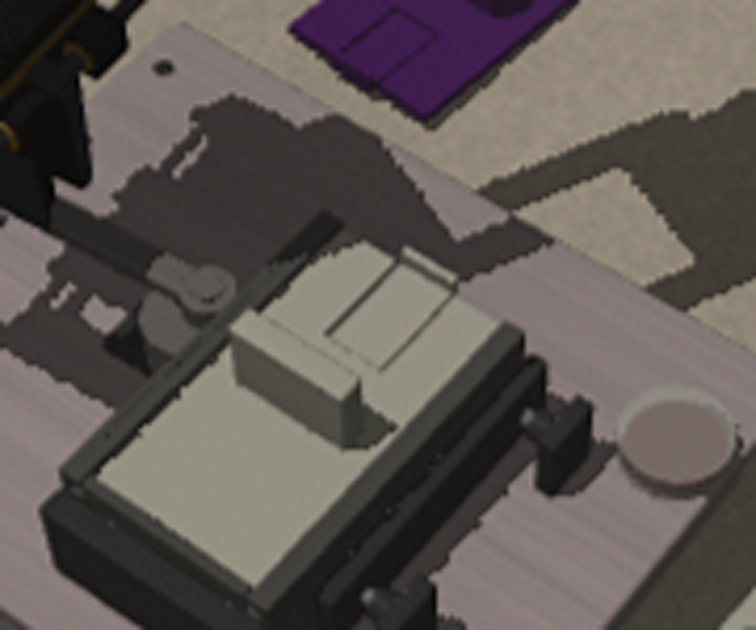

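View pics/w4.png

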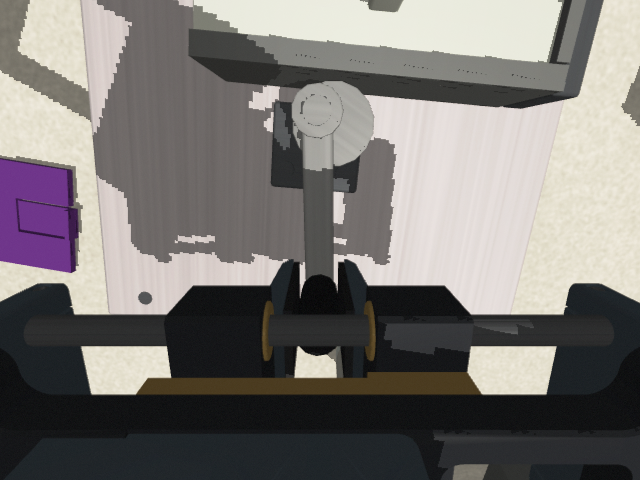

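```bash
cat >> h.py <<'E'
def track(a,b,P,half,amax=8,cam='scene'):
    """1-D subpixel search: how far patch centred at world P moved along shaker +y (mm) from image a to b"""
    A=cv2.cvtColor(load(a)['color'],cv2.COLOR_BGR2GRAY).astype(np.float32);B=cv2.cvtColor(load(b)['color'],cv2.COLOR_BGR2GRAY).astype(np.float32)
    t=np.radians(5.5); yv=np.array([-np.sin(t),np.cos(t),0]); P=np.array(P,float)
    u0=proj(a,P); w,h=2*half[0]+1,2*half[1]+1
    T=cv2.getRectSubPix(A,(w,h),tuple(map(float,u0))); best=[]
    for s in np.arange(-2,amax+.01,.1):
        u=u0+proj(a,P+s*yv)-u0
        C=cv2.getRectSubPix(B,(w,h),tuple(map(float,u)))
        best.append((cv2.matchTemplate(C,T,cv2.TM_CCOEFF_NORMED)[0,0],round(float(s),1)))
    return max(best)
E
python3 - <<'E'
from h import *
t=np.radians(5.5); yv=np.array([-np.sin(t),np.cos(t),0]); xv=np.array([np.cos(t),np.sin(t),0])
P=np.array([590,-10,164]); print('px per mm y',proj('scene2',P+yv)-proj('scene2',P))
print('bar',proj('scene2',(596,-10.5,184)))
# pick patches by scene px: rail near end and far
for n,(x,y),z in [('bar R end',(350,400),165),('bar L',(235,340),165),('rail -x end',(540,370),126),('rail mid',(430,480),126),('box -x rail end',(515,335),150),('post',(565,440),110),('box far L',(265,590),150)]:
    p=atz('scene2',200+x/4.2,160+y/4.2,z)
    print(n,p,track('scene2','scene3',p,(7,7)),track('scene2','scene3',p,(4,4)))
E
```

```text
px per mm y [0.45246217 0.28240807]
bar [269.31009546 242.79240003]
bar R end [589.6  15.2 165. ] (np.float32(0.99546623), 0.8) (np.float32(0.99119985), 0.8)
bar L [599.7 -40.9 165. ] (np.float32(0.95886785), 1.4) (np.float32(0.95437825), 1.0)
rail -x end [505.1  45.3 126. ] (np.float32(0.8803206), 0.3) (np.float32(0.9414263), -0.1)
rail mid [578.1  48.2 126. ] (np.float32(0.93087476), 0.5) (np.float32(0.9073232), 0.8)
box -x rail end [511.8  36.3 150. ] (np.float32(0.6984987), 1.7) (np.float32(0.7540935), 1.6)
post [516.9  70.3 110. ] (np.float32(0.80796593), -0.7) (np.float32(0.9977982), 0.0)
box far L [670.4  45.4 150. ] (np.float32(0.9990193), 0.0) (np.float32(0.9984322), -0.1)
```

drive_tool(
  moves=[
    {"claw": 1,"dx": 0.04,"dy": 0.55,"dz": 0,"yaw": -0.6},
    {"claw": 1,"dx": 0.04,"dy": 0.55,"dz": 0,"yaw": -0.65},
  ],
)

```text
time_s: 12.8
ee_pos: [610.9, -168.8, 146.5]
ee_rot: [-178.7, -0.7, 110.3]
force: [-6.2, -2.3, 2.4]
gripper_width: 20.2
```

```bash
cat > m.py <<'E'
import sys
from h import *
fn=sys.argv[1]
s=telemetry.state(); p=s['ee_pos']; r=p[:2]-[578,-84.5]; th=np.degrees(np.arctan2(r[1],r[0]))%360-220.5
print(s['time_s'],p.round(1),s['ee_rot'].round(1),s['force'].round(1),'r',np.hypot(*r).round(1),'theta',th.round(1),'lift',(10*(1-np.cos(np.radians(th)))).round(2))
snap('scene',fn)
crop(fn,200,160,380,310,4.2,fn+'c')
for n,(x,y),z,h in [('bar R end',(350,400),165,7),('bar L',(235,340),165,7),('rail -x end',(540,370),126,4),('rail mid',(430,480),126,4),('rail mid',(430,480),126,7),('rail far',(345,580),126,4),('box -x',(515,335),150,5),('post',(565,440),110,4),('box far L',(265,590),150,5)]:
    p=atz('scene2',200+x/4.2,160+y/4.2,z)
    print(n,track('scene2',fn,p,(h,h)))
E
python3 m.py scene4
```

```text
12.8 [ 610.9 -168.8  146.5] [-178.7   -0.7  110.3] [-6.2 -2.3  2.4] r 90.4 theta 70.8 lift 6.71
bar R end (np.float32(0.98900706), 2.7)
bar L (np.float32(0.87903494), 2.9)
rail -x end (np.float32(0.9373192), 2.9)
rail mid (np.float32(0.9495955), 3.2)
rail mid (np.float32(0.9661236), 2.8)
rail far (np.float32(0.8492216), 3.0)
box -x (np.float32(0.7139813), 4.2)
post (np.float32(0.9982671), -0.1)
box far L (np.float32(0.9948912), 0.1)
```

View pics/scene4c.png

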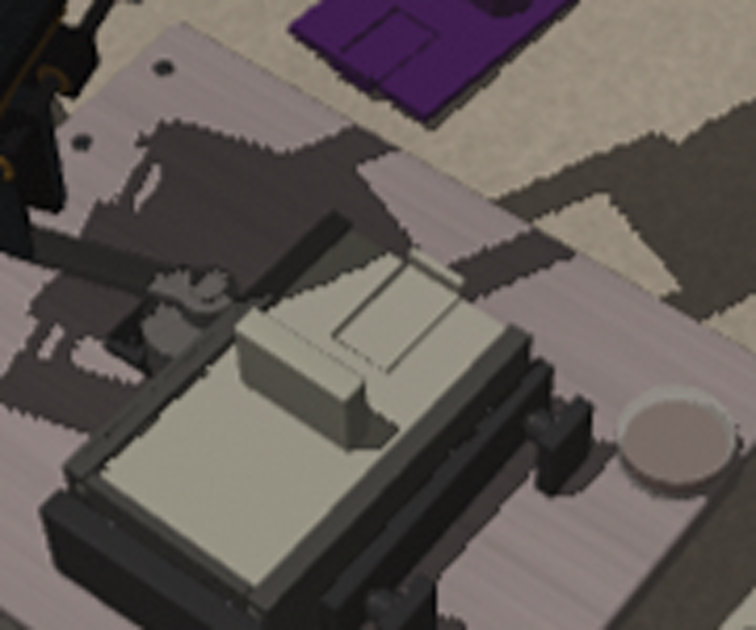

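Run:
```python
from h import *
ims=[]
for f in ['scene2','scene3','scene4']:
    crop(f,268,235,348,260+0,9,'tmp'); ims.append(cv2.convertScaleAbs(cv2.imread('pics/tmp.png'),alpha=2.2,beta=0)[:, :])
cv2.imwrite('pics/railcmp.png',np.vstack([i[:200] for i in ims]))
ims=[]
for f in ['scene2','scene3','scene4']:
    crop(f,310,240,345,282,7,'tmp'); ims.append(cv2.convertScaleAbs(cv2.imread('pics/tmp.png'),alpha=2.5,beta=0))
cv2.imwrite('pics/railcmp2.png',np.hstack(ims))
```

```text
(no output)
```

View pics/railcmp2.png

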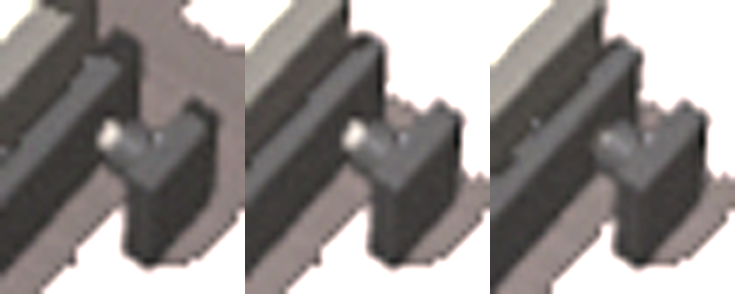

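```bash
cat > prof.py <<'E'
from h import *
import sys
fns=sys.argv[1:]
ims=[cv2.convertScaleAbs(warp(f,(578.0,48.2),5.4,126,-80,-15,80,50,8),alpha=2.2) for f in fns]
cv2.imwrite('pics/rect.png',cv2.resize(np.hstack(ims),None,fx=780/(640*len(fns)),fy=780/(640*len(fns))*2))
E
python3 prof.py scene2 scene3 scene4
python3 - <<'E'
from h import *
for f in ['scene2','scene3','scene4']:
    g=cv2.cvtColor(warp(f,(578.0,48.2),5.4,126,-80,-15,80,50,8),cv2.COLOR_BGR2GRAY).astype(float)
    for a,b in [(-55,-35),(-35,-10)]:
        p=g[:,(a+80)*8:(b+80)*8].mean(1)[::8]
        print(f,a,b,p.round(0).astype(int).tolist())
E
```

```text
scene2 -55 -35 [33, 28, 27, 28, 28, 28, 28, 28, 27, 25, 27, 34, 41, 43, 43, 44, 43, 41, 35, 28, 23, 22, 22, 22, 25, 31, 40, 47, 49, 45, 39, 39, 42, 44, 45, 45, 44, 43, 43, 44, 43, 41, 39, 37, 37, 36, 33, 28, 25, 23]
scene2 -35 -10 [33, 27, 27, 28, 28, 28, 28, 27, 27, 29, 30, 34, 39, 41, 42, 43, 43, 40, 34, 27, 23, 22, 23, 23, 23, 23, 23, 23, 22, 21, 22, 32, 44, 52, 54, 54, 53, 53, 53, 52, 49, 49, 70, 96, 110, 111, 107, 100, 94, 87]
scene3 -55 -35 [54, 41, 31, 28, 28, 29, 30, 30, 29, 27, 25, 27, 34, 42, 45, 46, 46, 44, 37, 30, 24, 23, 24, 24, 26, 33, 42, 49, 51, 46, 41, 41, 44, 47, 47, 47, 47, 46, 46, 47, 46, 43, 41, 40, 40, 39, 35, 30, 26, 25]
scene3 -35 -10 [49, 36, 29, 27, 28, 29, 29, 29, 29, 28, 27, 27, 34, 41, 45, 45, 45, 42, 36, 29, 24, 23, 24, 24, 25, 24, 24, 24, 24, 22, 23, 33, 46, 54, 57, 56, 56, 55, 55, 55, 51, 52, 73, 101, 115, 116, 111, 105, 98, 91]
scene4 -55 -35 [67, 68, 61, 48, 36, 29, 28, 29, 30, 30, 30, 29, 29, 30, 31, 36, 42, 46, 47, 46, 44, 37, 30, 25, 24, 24, 25, 27, 30, 35, 37, 37, 37, 37, 41, 44, 46, 47, 47, 47, 46, 44, 42, 40, 39, 39, 35, 30, 26, 25]
scene4 -35 -10 [68, 63, 53, 40, 31, 28, 29, 30, 30, 30, 29, 28, 28, 31, 36, 40, 43, 44, 45, 46, 43, 36, 29, 25, 23, 24, 24, 24, 24, 24, 24, 24, 22, 24, 35, 49, 56, 58, 57, 56, 56, 56, 56, 53, 49, 62, 89, 104, 102, 94]
```

View pics/rect.png

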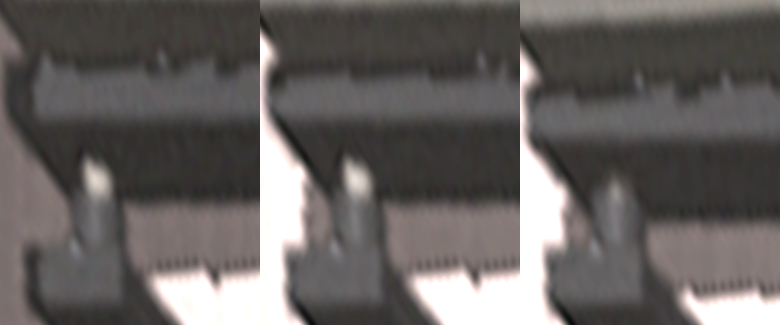

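The rectified rail edge has moved from row 18.0 to 21.1 mm, so the rail gives by about 3 mm already. I'll let go and check it again with the arm away.

drive_tool(
  moves=[
    {"claw": 1,"dx": 0,"dy": 0,"dz": 0,"yaw": 0},
    {"claw": -0.5,"dx": 0,"dy": 0,"dz": 0,"yaw": 0},
    {"claw": -0.5,"dx": 0,"dy": 0,"dz": 0,"yaw": 0},
    {"claw": -0.5,"dx": 0,"dy": 0,"dz": 0,"yaw": 0},
  ],
)

```text
time_s: 13.35
ee_pos: [612.5, -168.2, 146.9]
ee_rot: [-179.0, -0.6, 110.1]
force: [-0.1, 0.8, -0.1]
gripper_width: 47.3
```

```bash
python3 m.py scene5
cat > rp.py <<'E'
from h import *
import sys
for f in sys.argv[1:]:
    g=cv2.cvtColor(warp(f,(578.0,48.2),5.4,126,-80,-15,150,50,8),cv2.COLOR_BGR2GRAY).astype(float)
    out=[]
    for a,b in [(-55,-35),(-35,-10),(-10,20),(20,50)]:
        p=g[:,(a+80)*8:(b+80)*8].mean(1)
        # outer falling edge of the rail's bright top: strongest negative gradient for y idx 14..27 mm
        d=np.gradient(cv2.GaussianBlur(p[:,None],(1,9),2)[:,0]); i=np.argmin(d[14*8:27*8])+14*8; out.append(i/8)
        lo=np.argmax(d[29*8:40*8])+29*8; out.append(lo/8)
    print(f,out)
E
python3 rp.py scene0 scene2 scene3 scene4 scene5
```

```text
13.35 [ 612.5 -168.2  146.9] [-179.    -0.6  110.1] [-0.1  0.8 -0.1] r 90.5 theta 71.9 lift 6.9
bar R end (np.float32(0.98846626), 2.9)
bar L (np.float32(0.8602253), 3.0)
rail -x end (np.float32(0.93102), 3.3)
rail mid (np.float32(0.95667183), 3.4)
rail mid (np.float32(0.95801204), 2.9)
rail far (np.float32(0.8484999), 3.1)
box -x (np.float32(0.7210385), 4.3)
post (np.float32(0.99844563), 0.0)
box far L (np.float32(0.99480015), 0.1)
scene0 [np.float64(18.25), np.float64(31.625), np.float64(18.125), np.float64(31.375), np.float64(18.125), np.float64(31.375), np.float64(18.125), np.float64(31.25)]
scene2 [np.float64(18.125), np.float64(31.75), np.float64(18.25), np.float64(31.25), np.float64(18.125), np.float64(31.25), np.float64(18.0), np.float64(31.25)]
scene3 [np.float64(18.25), np.float64(31.875), np.float64(18.25), np.float64(31.375), np.float64(18.25), np.float64(31.375), np.float64(18.125), np.float64(31.375)]
scene4 [np.float64(21.25), np.float64(34.375), np.float64(21.125), np.float64(34.25), np.float64(21.0), np.float64(34.125), np.float64(21.125), np.float64(34.125)]
scene5 [np.float64(21.5), np.float64(34.25), np.float64(21.375), np.float64(34.375), np.float64(21.5), np.float64(34.375), np.float64(21.375), np.float64(34.375)]
```

drive_tool(
  moves=[
    {"claw": -0.5,"dx": 0,"dy": 0,"dz": -0.6,"yaw": 0},
    {"claw": -0.5,"dx": 0,"dy": 0,"dz": -1,"yaw": 0},
    {"claw": -0.5,"dx": 0,"dy": 0,"dz": -1,"yaw": 0},
    {"claw": -0.5,"dx": 0,"dy": 0,"dz": -1,"yaw": 0},
    {"claw": -0.5,"dx": 0,"dy": 0,"dz": -1,"yaw": 0},
  ],
)

```text
time_s: 14.02
ee_pos: [614.5, -168.4, 243.6]
ee_rot: [-179.0, -0.6, 110.1]
force: [0.5, -0.5, 0.5]
gripper_width: 68.4
```

drive_tool(
  moves=[
    {"claw": -1,"dx": 1,"dy": -1,"dz": -0.5,"yaw": 0.5},
    {"claw": -1,"dx": 1,"dy": -1,"dz": -0.5,"yaw": 0.6},
    {"claw": -1,"dx": 1,"dy": -1,"dz": 0,"yaw": 0.4},
    {"claw": -1,"dx": 1,"dy": -1,"dz": 0,"yaw": 0},
    {"claw": -1,"dx": 1,"dy": -1,"dz": 0,"yaw": 0},
  ],
)

```text
time_s: 14.65
ee_pos: [496.9, -90.9, 273.0]
ee_rot: [-179.5, -0.2, 96.6]
force: [-0.4, -0.2, 0.2]
gripper_width: 91.6
```

drive_tool(
  moves=[
    {"claw": -1,"dx": 1,"dy": -0.7,"dz": 0,"yaw": 0},
    {"claw": -1,"dx": 1,"dy": -0.2,"dz": 0,"yaw": 0},
    {"claw": -1,"dx": 0.5,"dy": 0,"dz": 0,"yaw": 0},
    {"claw": -1,"dx": 0,"dy": 0,"dz": 0,"yaw": 0},
  ],
)

```text
time_s: 15.15
ee_pos: [472.0, -41.3, 277.5]
ee_rot: [-179.9, -0.1, 96.6]
force: [-0.0, 0.7, 0.1]
gripper_width: 91.2
```

```bash
python3 m.py scene6; python3 rp.py scene0 scene6
python3 - <<'E'
from h import *
snap('wrist','w6'); crop('w6',200,80,600,340,2,'w6c'); snap('top','top6')
E
```

```text
15.15 [472.  -41.3 277.5] [-1.799e+02 -1.000e-01  9.660e+01] [-0.   0.7  0.1] r 114.5 theta -62.7 lift 5.41
bar R end (np.float32(0.9883392), 2.9)
bar L (np.float32(0.8605647), 3.0)
rail -x end (np.float32(0.9283692), 3.3)
rail mid (np.float32(0.9576798), 3.3)
rail mid (np.float32(0.9576823), 3.0)
rail far (np.float32(0.85096014), 3.1)
box -x (np.float32(0.16915257), 5.4)
post (np.float32(0.99749213), 0.0)
box far L (np.float32(0.99442905), 0.1)
scene0 [np.float64(18.25), np.float64(31.625), np.float64(18.125), np.float64(31.375), np.float64(18.125), np.float64(31.375), np.float64(18.125), np.float64(31.25)]
scene6 [np.float64(21.5), np.float64(34.25), np.float64(21.5), np.float64(34.375), np.float64(21.375), np.float64(34.25), np.float64(21.375), np.float64(34.375)]
```

View pics/w6c.png

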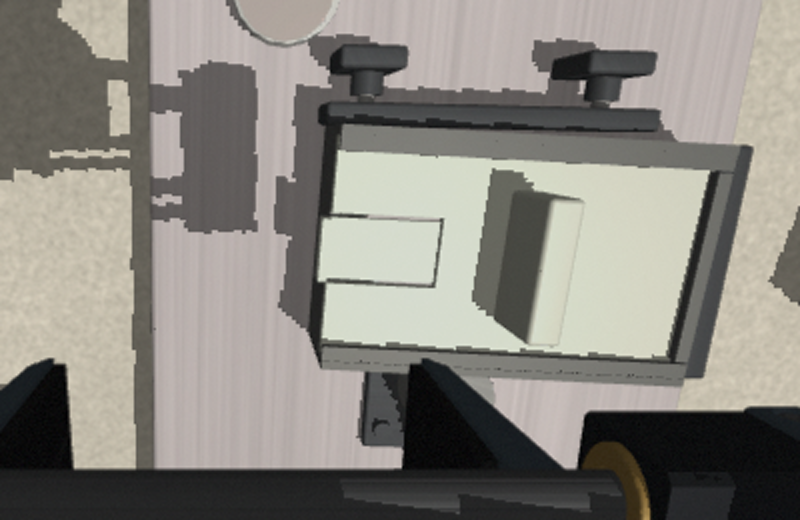

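View pics/scene6c.png

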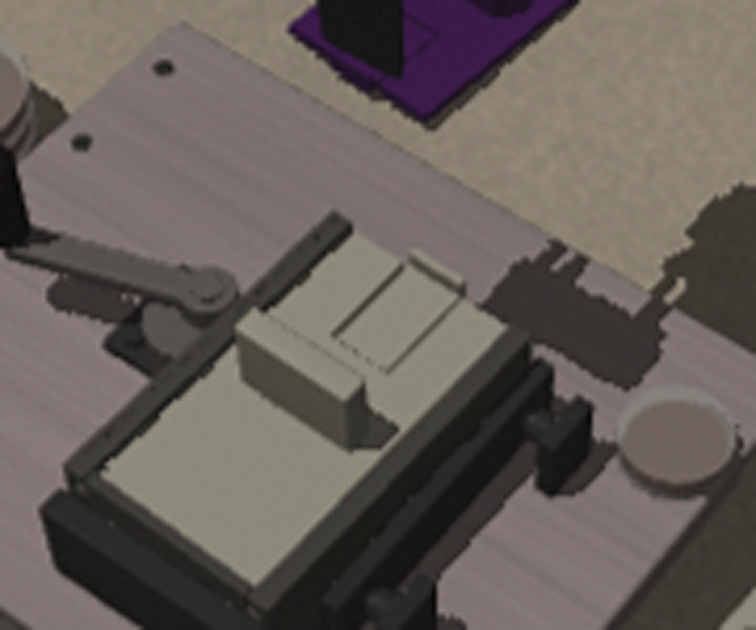

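Run:
```python
from h import *
crop('w6',345,130,435,270,5,'w6e'); crop('w6',525,140,585,280,5,'w6f')
a=cv2.imread('pics/w6e.png');b=cv2.imread('pics/w6f.png'); cv2.imwrite('pics/w6g.png',np.hstack([a,b])[:600])
```

```text
(no output)
```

View pics/w6g.png

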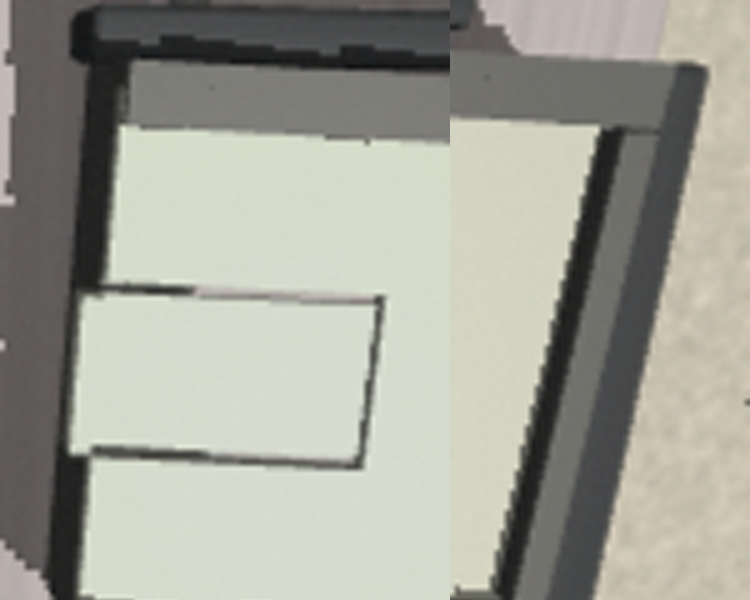

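Run:
```python
from h import *
print(job.job_done())
```

```text
the job is handed in; nothing more can be done
None
```

I closed the cover, clamped the box and handed the job in at about 15 s of the 61 s allowed. The interface gave no verdict.

- **Cover:** I pinched the grip bar and pushed the cover about 71 mm along the rails. It stopped hard at 18 N, above the 8–12 N the click needs. The cover's front edge is within about 1 mm of the far wall. The tab lies flush, with its lip and slits where they were at rest. Both checks are from camera views. I did not see or feel the click itself as a separate event.
- **Clamp:** I turned the lever to roughly 71° (about 1.25 rad) and let go. The rail edge in the scene camera had moved about 3.2 mm. It read the same after I released the knob and again with the arm away.
- **Disagreement in the checks:** Tracking the box gave uneven shifts: about 0 at the far end, 2.9 mm at the grip bar and 4.3 mm at the near end. The box may have yawed by about 1° against the rail, but one or two of those tracked patches matched poorly. The rail reading was consistent along its length.
- **Final state:** The box looks flat, and what I could see of the other things in the last pictures looks undisturbed. The arm is clear, with the fingers at 277 mm.

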